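Mesh the drive stem into the food-processor base

TASK

A returned food-processor base is being checked at the packing bench: first make it safe by flipping the toggle on the grey power box from its red (on) mark fully over to its green (off) mark. Then take the orange stem out of the wooden rack, turn it until its cross-shaped foot meshes with the cross slot of the metal drive coupling on the white base, and slide it down against the spring until its flange sits flush on the coupling. Finish while still holding the stem pressed fully home (it springs back up if let go), and do not disturb the other things on the bench.

Things in the scene. Friction and masses are not known exactly. Their poses are not given: they have to be found in the camera images.
- isolator: Grey power box fixed to the bench, 140 x 75 x 45 mm (x, y, z); origin at the centre of its underside. On its top a green disc (off) lies 56 mm toward its -x end and a red disc (on) 56 mm toward its +x end; the toggle stands between them.
- toggle (a joint): Toggle lever of the power box. Its hinge lies along the box's y axis, 45 mm above the box's origin. 0 = off, leaning 0.5 rad to the box's -x (green); 1.0 = on, leaning 0.5 rad to +x (red). It tips over centre: its heavy ball drives it from the middle (0.5) to the nearer end (about 0.05 N m at either end). Starts on.
- toggle_tip (a point): Centre of the toggle's black ball (28 mm diameter), 75 mm from the hinge on a 12 mm steel rod; 111 mm above the bench at either end.
- base: White food-processor base fixed to the bench, 200 x 170 mm, its top 90 mm high; origin at the centre of its underside. On top a grey disc (104 mm across, to 96 mm high), centred 20 mm to the base's +x, carries the drive coupling.
- drive_mouth (a point): Centre of the drive coupling's top, 120.5 mm above the bench; z up. Four aluminium blocks (12 x 12 mm, 20.5 mm tall, outer sides 17 mm from the axis) on a black disc leave a cross-shaped slot 10 mm wide, open-ended, along this point's x and y. Stiff: turns about z only above 0.25 N m; starts within 0.7 rad of the base's yaw.
- drive_floor (a point): Centre of the slot's floor, on the coupling's axis, 100 mm above the bench and 20.5 mm below the mouth; same axes. The stem's origin comes to 0.5 mm above this point when fully home.
- ejector (a joint): Red spring pin, 7 mm diameter, in the middle of the slot. 0 = up (its top 10 mm above the slot floor), grows as it is pressed down (m), about 0.0095 with the stem home. Pushes up with 4 N at 0 and 0.5 N more per mm (9 N at home), more than the stem's weight.
- stem: Orange stem, about 150 g, 76 mm tall, upright in one rack hole at any yaw; origin at its foot's bottom centre (10 mm above the bench in the rack), z up. Cross-shaped foot 20 mm tall, bars 26 x 7 mm along x and y (lowest 4 mm: 23 x 4), meshing at any quarter turn; flange 44 mm diameter at 20-26 mm; square shank to hold, 24 x 24 mm, flats facing x and y, at 26-76 mm.
- rack: Wooden rack fixed to the bench, 270 x 80 x 30 mm; origin at the centre of its underside. Three round holes of 31 mm right through, at -85, 0 and +85 mm along its x; each holds one accessory hanging by its flange on the rack's top.
- reamer: Blue cone-shaped accessory in the rack, round foot, 70 mm tall, up to 48 mm diameter; origin at the bottom of its foot. Leave it there.
- paddle: Grey accessory with a flat 42 mm wide blade, in the rack, round foot, 70 mm tall; origin at the bottom of its foot. Leave it there.
- giftbox: Kraft gift box with dark red ribbon, 90 x 90 x 60 mm, origin under its centre. Bystander.
- tape: Roll of brown packing tape lying flat, 100 mm diameter, 48 mm tall, origin under its centre. Bystander.
- cup: White mug, 76 mm diameter, 85 mm tall, origin under its centre. Bystander.
- driver: Screwdriver with red handle lying on the bench. Bystander.

How it is judged:
By the outcome, as a careful person would: the job done as asked, in the order asked, and still so for the second after the job is handed in, while the arm keeps its last pose, push and grip.
It also fails if it takes over 48 s, if anything falls off the work surface, if the arm or the gripper's body presses on something with over 40 N, if the wrist force passes 120 N, or if a joint passes its speed limit or range.

ROBOT

A 7-joint arm with a two-finger parallel gripper is mounted at the origin on the work surface. World frame = base frame: x ahead of the robot, y to its left, z up, the work surface at z = 0. Lengths are in m, angles in rad, forces in N, time in s.
With the tool pointing down it reaches from about 0.4 to 0.85 m from the base axis. Payload 10.4 kg.
Tool frame: the origin (TCP) lies between the finger pads; the fingertips stand 14 mm ahead of it and the grasp point (between the pads) lies 5 mm behind it; z points along the fingers, y is the direction in which the jaws open and shut (so a half turn about z gives the same grasp; the last joint's range is limited). The gripper opens to 87 mm and grips with 3 to 60 N. Pads are 19 mm wide; open, the fingers measure 117 mm over their backs; the gripper's body (75 mm by 190 mm) begins 51 mm behind the grasp point.
Start: joints at [1.317, 0.332, -0.065, 1.46, 0.022, 1.35, -0.088], TCP at [0.143, -0.608, 0.237] pointing down, gripper open.
Joint ranges: [-2.6, 2.6], [-0.5, 2.12], [-1.47, 1.34], [0.16, 2.42], [-1.27, 4.41], [0.06, 2.06], [-2.6, 2.6]. Speed limits (rad/s): [2.22, 2.22, 2.79, 2.79, 3.14, 3.14, 3.14].

INTERFACE

Orientations are given as a unit quaternion [x, y, z, w].
In Python, from bench import readout, camera, calibration, order gives the robot as it stands.
- The arm moves only by the tool apply_moves, never from a script. Its argument "deltas" is a list of rows, each an object with "translation": the shift along the world's x, y, z in m, a list of three; "turn": the turn, a rotation vector about the world's x, y, z in rad, a list of three; "hand": the finger opening in m, from 0 to 0.087. A call has 1 to 5 rows; each row shifts and turns the pose as measured when the row begins; what a row does not reach is not made up. A row lasts 1/10 s, in which the tool goes at most 50 mm and 8.59 degrees, less where a joint would pass 70% of its speed; a pose out of reach is approached as far as the arm can. A call with a gripper value outside its range is refused whole. The fingers move at their own pace and stop on an object; "newtons" is the grip in N (left out, the last holds). Time passes only in rows, so rows that do not move let the fingers close. It gives the time, the measured TCP pose, the force and the opening at its end, in the units of the state.
- readout.read_state(): the state, without advancing time (a new reading comes with each control period).
- camera(name): name is "scene" or "top"; returns the picture (384x512x3 uint8, red, green, blue); there is no depth.
- calibration(name): a dict with "fx", "fy", "cx", "cy" (pixels), "extrinsics" (4x4, takes a point from world to camera coordinates). Camera axes: x right, y down, z forward; pixel columns grow to the right and rows downward; lengths in m; the calibration is good to about 2 mm. A picture is of the moment at which its call begins. calibration takes no time and is no camera call.
- order.close_job(): hands the job in, once; it reports no verdict.
The state is a dict: "time": time; "joint_positions": joint angles; "joint_vel": joint speeds; "joint_torque": joint torques, N m; "ee_pos": TCP position; "eef_rot": TCP orientation; "ft_force": force on the tool from outside, world axes, zero at the start; "torque": the same for the moment, N m; "width": finger opening in m.
Only numpy, scipy, OpenCV 4.12 (cv2) and the standard library are available. Lean on these libraries where they do the work, as an engineer would, in place of code of your own. Each camera call takes 0.05 s, during which the arm holds its last target. There are 200 camera calls.

## Working session

There is one attempt and no reset: what is moved stays moved. The work goes in short steps, Python scripts to look and compute and a tool call to move; the robot and the scene stay as the last step left them, time stands still between calls to the robot, and variables do not carry over. Pictures are saved under pics/ and viewed, about 8 in all and at most 12, crops included, and the job is handed in when it is done.

Besides the shell and the picture viewer there is one more tool, called after "Emit:" as a command line: name --argument value ..., lists and objects as JSON in quotes. apply_moves: Moves the arm, as the interface text tells. Its arguments: {"type":"object","properties":{"deltas":{"type":"array","items":{"type":"object","properties":{"translation":{"type":"array","items":{"type":"number"}},"turn":{"type":"array","items":{"type":"number"}},"hand":{"type":"number"}}}},"newtons":{"type":"number"}},"required":["deltas"]}

```bash
mkdir -p pics; python3 - <<'E'
from bench import readout, camera, calibration
import cv2,numpy as np
for n in("scene","top"):
    im=camera(n); cv2.imwrite(f"pics/{n}0.png",cv2.resize(im[:,:,::-1],(800,600),interpolation=cv2.INTER_CUBIC)); np.save(f"pics/{n}0.npy",im)
    c=calibration(n); print({k:np.round(v,3).tolist() for k,v in c.items()})
print(readout.read_state())
E
```

```text
{'fx': 395.78, 'fy': 395.78, 'cx': 260.302, 'cy': 198.728, 'extrinsics': [[-0.872, 0.489, -0.009, 0.451], [0.377, 0.659, -0.651, -0.19], [-0.313, -0.571, -0.759, 1.532], [0.0, 0.0, 0.0, 1.0]]}
{'fx': 372.344, 'fy': 372.344, 'cx': 260.195, 'cy': 185.004, 'extrinsics': [[-0.001, -1.0, 0.008, 0.075], [-0.989, -0.001, -0.145, 0.579], [0.145, -0.008, -0.989, 1.122], [0.0, 0.0, 0.0, 1.0]]}
{'time': 0.1, 'joint_positions': array([ 1.31738958,  0.33280203, -0.06466293,  1.46084238,  0.02162133,
        1.34988855, -0.08849191]), 'joint_vel': array([ 0.00039333, -0.00106187, -0.00084978, -0.00247996,  0.00063775,
        0.00095189, -0.00059096]), 'joint_torque': array([ 1.43254223e-03, -6.24542928e+01,  2.48132151e-02, -3.90714562e+01,
       -6.14120392e-02,  3.67009384e-02,  2.91379763e-05]), 'ee_pos': array([ 0.14287378, -0.60812423,  0.23584468]), 'eef_rot': array([ 9.93348420e-01,  1.15145689e-01, -1.15308888e-04, -6.11579317e-04]), 'ft_force': array([ 0.05937074, -0.27115685, -0.38689035]), 'torque': array([ 0.05854129, -0.03444512, -0.03495525]), 'width': 0.08646786203374933}
```

View pics/top0.png

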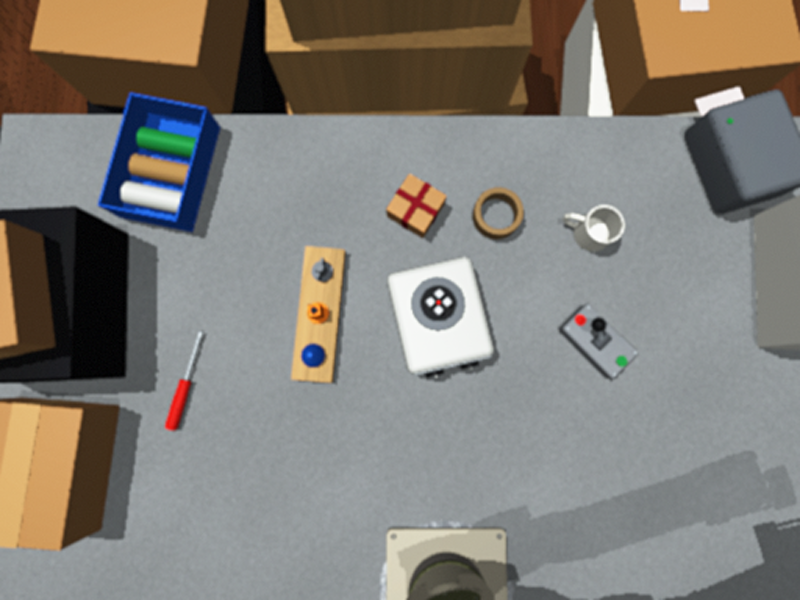

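View pics/scene0.png

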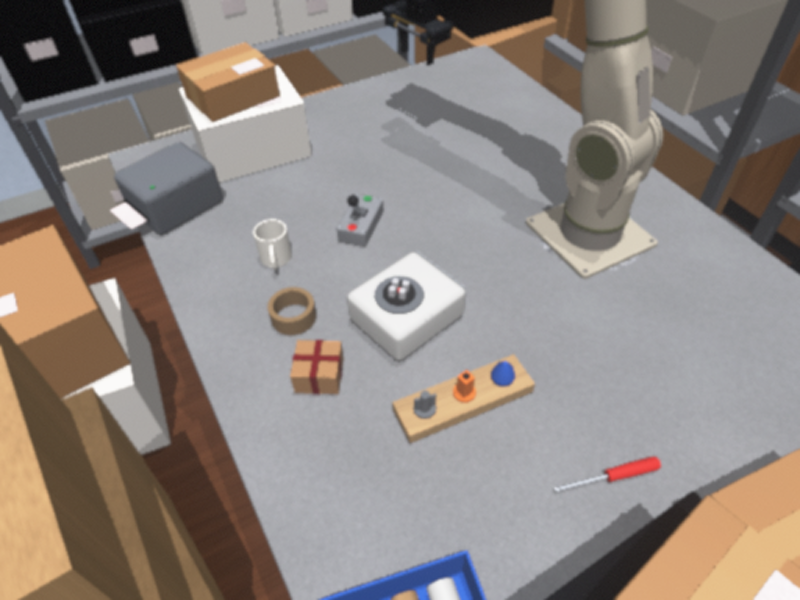

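The top view shows the isolator (red disc ~580,320, green ~621,361, ball ~599,325), coupling ~438,302 and stem ~316,312. The scene view agrees. Next I'll measure them by segmentation and take close crops for the yaws.

```bash
cat > h.py <<'E'
import numpy as np,cv2
from bench import calibration
def bp(n,u,v,z):
    c=calibration(n);E=np.array(c["extrinsics"]);R,t=E[:3,:3],E[:3,3]
    d=R.T@np.array([(u-c["cx"])/c["fx"],(v-c["cy"])/c["fy"],1]);o=-R.T@t
    return o+d*(z-o[2])/d[2]
def pj(n,p):
    c=calibration(n);E=np.array(c["extrinsics"]);q=E[:3,:3]@np.array(p)+E[:3,3]
    return np.array([c["fx"]*q[0]/q[2]+c["cx"],c["fy"]*q[1]/q[2]+c["cy"]])
def blobs(im,lo,hi,box,amin=3):
    """centroids in hsv range in box x0,y0,x1,y1"""
    x0,y0,x1,y1=box;m=cv2.inRange(cv2.cvtColor(im[y0:y1,x0:x1],cv2.COLOR_RGB2HSV),lo,hi)
    n,_,s,c=cv2.connectedComponentsWithStats(m)
    return [(c[i]+[x0,y0],s[i,4]) for i in range(1,n) if s[i,4]>=amin]
def crop(im,box,k):
    x0,y0,x1,y1=box;return cv2.resize(im[y0:y1,x0:x1,::-1],None,fx=k,fy=k,interpolation=cv2.INTER_CUBIC)
E
python3 - <<'E'
from h import *
t=np.load("pics/top0.npy");s=np.load("pics/scene0.npy")
def rep(l,n,im,lo,hi,box,z):
    for c,a in blobs(im,lo,hi,box): print(l,n,np.round(c,1),a,np.round(bp(n,*c,z),4))
for n,im,b in(("top",t,(355,190,412,245)),("scene",s,(210,115,250,160))):
    rep("red",n,im,(0,150,100),(8,255,255),b,.045);rep("green",n,im,(50,100,60),(90,255,255),b,.045)
    rep("ball",n,im,(0,0,0),(180,255,35),b,.111)
for n,im,b in(("top",t,(260,175,300,210)),("scene",s,(235,170,275,205))):
    rep("blk",n,im,(0,0,185),(180,60,255),b,.1205)
for n,im,b in(("top",t,(190,185,215,212)),("scene",s,(285,230,310,262))):
    rep("stem",n,im,(3,180,100),(20,255,255),b,.06)
A=crop(t,(262,175,298,211),11);B=crop(t,(184,182,220,218),11)
C=crop(s,(236,168,276,208),10)[:396,:396]; D=crop(s,(278,228,318,268),10)[:396,:396]
cv2.imwrite("pics/c1.png",cv2.resize(np.vstack([np.hstack([A,B]),np.hstack([C,D])]),(600,600)))
E
```

```text
red top [370.9 204.3] 33 [ 0.518  -0.2683  0.045 ]
green top [397.8 230.8] 37 [ 0.4363 -0.3474  0.045 ]
ball top [382.6 207.6] 44 [ 0.502  -0.2817  0.111 ]
red scene [224.9 144.9] 8 [ 0.5178 -0.2713  0.045 ]
green scene [234.7 126.6] 7 [ 0.4368 -0.349   0.045 ]
blk top [278.8 188.8] 504 [0.5561 0.0215 0.1205]
blk top [280.6 187.5] 17 [0.56   0.0161 0.1205]
blk top [275.  192.6] 17 [0.5448 0.0327 0.1205]
blk top [285.8 192.8] 17 [0.5445 0.0014 0.1205]
blk top [280.4 198. ] 17 [0.5292 0.0172 0.1205]
blk scene [255.6 186.8] 753 [0.5523 0.0342 0.1205]
blk scene [259.4 180.4] 13 [0.5286 0.016  0.1205]
blk scene [250.8 184. ] 10 [0.5599 0.0162 0.1205]
blk scene [257.  185.2] 12 [0.5454 0.0307 0.1205]
stem top [203.3 200. ] 132 [0.5295 0.2488 0.06  ]
```

View pics/c1.png

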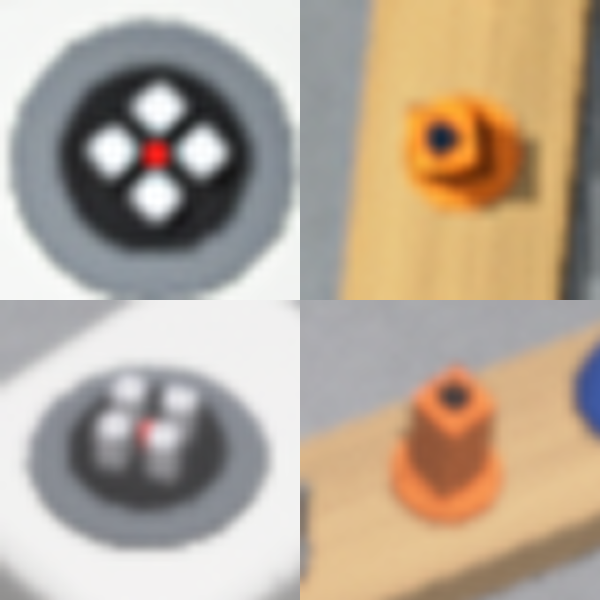

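Crops show the coupling with its blocks on the world x/y diagonals, so the slot lies at about 44°. The stem's shank top sits at crop px (440,138) in the top view. Measured disc spacing is 113 mm (given 112) and block radius is 15.5 mm (given 15.6). I'll fit the stem's position and yaw, then start moving.

```bash
python3 - <<'E'
from h import *
from scipy.optimize import minimize
ims={"top":np.load("pics/top0.npy"),"scene":np.load("pics/scene0.npy")}
print("hole top",bp("top",184+140/8.333-.5,182+138/8.333-.5,.086), "scene",bp("scene",278+153/7.576-.5,228+97/7.576-.5,.086))
P=[bp("scene",278+(x-300)/7.576-.5,228+(y-300)/7.576-.5,.086) for x,y in((455,366),(495,400),(455,437),(411,400))]
print(np.round(P,4),np.round(np.mean(P,0),4))
for i in range(4):
    d=P[(i+1)%4]-P[i];print(np.linalg.norm(d),np.degrees(np.arctan2(d[1],d[0]))%90)
# silhouette fit, both cameras
M={}
for n,b in(("top",(184,182,220,218)),("scene",(278,228,318,268))):
    m=cv2.inRange(cv2.cvtColor(ims[n],cv2.COLOR_RGB2HSV),(3,165,60),(14,255,255));k=np.zeros_like(m);k[b[1]:b[3],b[0]:b[2]]=m[b[1]:b[3],b[0]:b[2]]
    M[n]=cv2.morphologyEx(cv2.resize(k,None,fx=4,fy=4,interpolation=cv2.INTER_LINEAR),cv2.MORPH_CLOSE,np.ones((15,15)))>127
def cost(p):
    x,y,a=p;e=0
    for n in M:
        k=np.zeros(M[n].shape,np.uint8)
        sq=[(x+.017*np.cos(a+q),y+.017*np.sin(a+q),z) for z in(.036,.086) for q in np.pi/4+np.arange(4)*np.pi/2]
        fl=[(x+.022*np.cos(q),y+.022*np.sin(q),z) for z in(.030,.036) for q in np.arange(0,6.28,.2)]
        for pts in(sq,fl):
            h=cv2.convexHull(np.array([(pj(n,q)+.5)*4-.5 for q in pts],np.float32));cv2.fillPoly(k,[np.round(h*16).astype(np.int32)],1,shift=4)
        e+=(k.astype(bool)^M[n]).sum()
    return e
for a in range(0,90,15):
    r=minimize(cost,[.53,.252,np.radians(a)],method="Nelder-Mead",options=dict(initial_simplex=np.array([.53,.252,np.radians(a)])+np.array([[0,0,0],[.006,0,0],[0,.006,0],[0,0,.2]])))
    print(a,np.round(r.x[:2],4),np.degrees(r.x[2]),r.fun,[int(m.sum()) for m in M.values()])
E
```

```text
hole top [0.53272142 0.25423949 0.086     ] scene [0.53317998 0.25260892 0.086     ]
[[0.5246 0.2407 0.086 ]
 [0.5199 0.2618 0.086 ]
 [0.5425 0.2685 0.086 ]
 [0.548  0.2458 0.086 ]] [0.5338 0.2542 0.086 ]
0.021560506532929093 12.585936569609089
0.023604175626393508 16.544806086097253
0.023366275761282463 13.48400430606759
0.02391471418253039 12.170833430926592Traceback (most recent call last):
  File "<stdin>", line 25, in <module>
    res = _minimize_neldermead(fun, x0, args, callback, bounds=bounds,
                               **options)
    fsim[j] = func(sim[j])
              ~~~~^^^^^^^^
    fx = function(np.copy(x), *(wrapper_args + args))
  File "<stdin>", line 21, in cost
  File "h.py", line 8, in pj
    c=calibration(n);E=np.array(c["extrinsics"]);q=E[:3,:3]@np.array(p)+E[:3,3]
ValueError: time passes only in moves, steps and waits
```

Emit:
apply_moves --deltas '[{"translation": [0.036, 0.032, 0], "turn": [0, 0, 0.108], "hand": 0.0}, {"translation": [0.036, 0.032, 0], "turn": [0, 0, 0.108], "hand": 0.0}, {"translation": [0.036, 0.032, 0], "turn": [0, 0, 0.108], "hand": 0.0}, {"translation": [0.036, 0.032, 0], "turn": [0, 0, 0.108], "hand": 0.0}, {"translation": [0.036, 0.032, 0], "turn": [0, 0, 0.108], "hand": 0.0}]'

```text
time: 0.6
ee_pos: [0.3193, -0.4458, 0.2329]
eef_rot: [0.926, 0.378, -0.003, -0.001]
ft_force: [1.4, -0.5, -0.6]
width: 0.055
```

Both cameras agree on the stem: (.533, .253), yaw about 13.7°, so no fit is needed. Continuing to the toggle.

Emit:
apply_moves --deltas '[{"translation": [0.036, 0.032, 0], "turn": [0, 0, 0], "hand": 0.0}, {"translation": [0.036, 0.032, 0], "turn": [0, 0, 0], "hand": 0.0}, {"translation": [0.036, 0.032, 0], "turn": [0, 0, 0], "hand": 0.0}, {"translation": [0.036, 0.032, 0], "turn": [0, 0, 0], "hand": 0.0}, {"translation": [0.036, 0.032, 0], "turn": [0, 0, 0], "hand": 0.0}]'

```text
time: 1.1
ee_pos: [0.5043, -0.2778, 0.2322]
eef_rot: [0.925, 0.379, -0.003, -0.002]
ft_force: [0.9, -0.6, -0.4]
width: 0.015
```

Emit:
apply_moves --deltas '[{"translation": [0.036, 0.032, 0], "turn": [0, 0, 0], "hand": 0.0}, {"translation": [0.0, 0.0, 0], "turn": [0, 0, 0], "hand": 0.0}]'

```text
time: 1.3
ee_pos: [0.5455, -0.2369, 0.2315]
eef_rot: [0.923, 0.384, -0.002, -0.003]
ft_force: [-0.2, 0.1, 0.4]
width: 0.0028
```

Emit:
apply_moves --deltas '[{"translation": [-0.003, -0.004, -0.04], "turn": [0, 0, 0], "hand": 0.0}, {"translation": [-0.003, -0.004, -0.04], "turn": [0, 0, 0], "hand": 0.0}, {"translation": [0, -0.004, -0.038], "turn": [0, 0, 0], "hand": 0.0}, {"translation": [0, 0, -0.004], "turn": [0, 0, 0], "hand": 0.0}]'

```text
time: 1.7
ee_pos: [0.5408, -0.2461, 0.1062]
eef_rot: [0.922, 0.386, -0.001, -0.003]
ft_force: [-0.7, 0.4, -0.7]
width: 0.0006
```

Emit:
apply_moves --deltas '[{"translation": [-0.0105, -0.01, 0], "turn": [0, 0, 0], "hand": 0.0}, {"translation": [-0.0105, -0.01, 0], "turn": [0, 0, 0], "hand": 0.0}, {"translation": [-0.0087, -0.0083, 0], "turn": [0, 0, 0], "hand": 0.0}, {"translation": [-0.0087, -0.0083, 0], "turn": [0, 0, 0], "hand": 0.0}]'

```text
time: 2.1
ee_pos: [0.5022, -0.2846, 0.1111]
eef_rot: [0.922, 0.387, 0.001, -0.002]
ft_force: [-0.0, 0.2, 0.5]
width: 0.0007
```

Emit:
apply_moves --deltas '[{"translation": [-0.0087, -0.0083, 0], "turn": [0, 0, 0], "hand": 0.0}, {"translation": [-0.0087, -0.0083, 0], "turn": [0, 0, 0], "hand": 0.0}, {"translation": [-0.006, -0.0057, 0], "turn": [0, 0, 0], "hand": 0.0}, {"translation": [0, 0, 0], "turn": [0, 0, 0], "hand": 0.0}]'

```text
time: 2.5
ee_pos: [0.4748, -0.3129, 0.1136]
eef_rot: [0.923, 0.385, 0.001, 0.001]
ft_force: [-0.1, 0.3, 0.0]
width: 0.0003
```

Emit:
apply_moves --deltas '[{"translation": [0.01, 0.01, 0.01], "turn": [0, 0, 0], "hand": 0.0}, {"translation": [0.01, 0.01, 0.045], "turn": [0, 0, 0], "hand": 0.045}, {"translation": [0.02, 0.03, 0.045], "turn": [0, 0, 0], "hand": 0.045}, {"translation": [0.02, 0.04, 0.01], "turn": [0, 0, -0.1], "hand": 0.045}, {"translation": [0.0, 0.045, 0], "turn": [0, 0, -0.1], "hand": 0.045}]'

```text
time: 3.0
ee_pos: [0.5354, -0.1777, 0.2248]
eef_rot: [0.958, 0.285, 0.002, -0.001]
ft_force: [0.4, 0.5, -1.1]
width: 0.0247
```

```bash
python3 - <<'E'
from h import *
from bench import camera
t=camera("top");s=camera("scene")
cv2.imwrite("pics/tog.png",np.hstack([crop(t,(350,180,420,250),5),crop(s,(200,105,270,175),5)]))
E
```

```text
(no output)
```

View pics/tog.png

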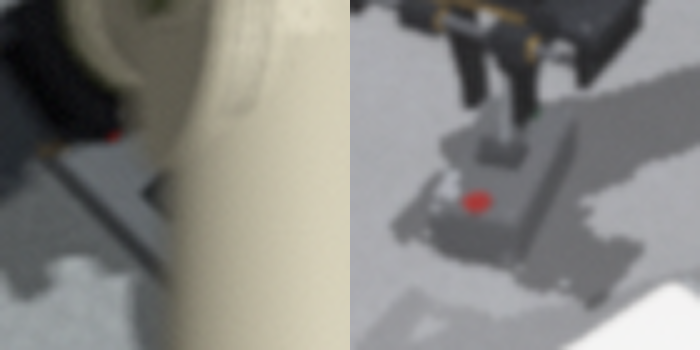

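The rod now leans away from the red mark towards green. The ball itself is hidden by the gripper, so I'll confirm it later. Moving to the stem.

Emit:
apply_moves --deltas '[{"translation": [0, 0.046, 0], "turn": [0, 0, -0.04], "hand": 0.05}, {"translation": [0, 0.046, 0], "turn": [0, 0, -0.04], "hand": 0.05}, {"translation": [0, 0.046, 0], "turn": [0, 0, -0.04], "hand": 0.05}, {"translation": [0, 0.046, 0], "turn": [0, 0, -0.04], "hand": 0.05}, {"translation": [0, 0.046, 0], "turn": [0, 0, -0.04], "hand": 0.05}]'

```text
time: 3.6
ee_pos: [0.5354, 0.0632, 0.2277]
eef_rot: [0.982, 0.191, 0.004, -0.001]
ft_force: [1.3, -0.1, -0.1]
width: 0.0494
```

Emit:
apply_moves --deltas '[{"translation": [0, 0.046, 0], "turn": [0, 0, -0.04], "hand": 0.05}, {"translation": [0, 0.046, 0], "turn": [0, 0, -0.04], "hand": 0.05}, {"translation": [0, 0.046, 0], "turn": [0, 0, -0.03], "hand": 0.05}, {"translation": [0, 0.02, 0], "turn": [0, 0, 0], "hand": 0.05}, {"translation": [0, 0, 0], "turn": [0, 0, 0], "hand": 0.05}]'

```text
time: 4.1
ee_pos: [0.5298, 0.2445, 0.2319]
eef_rot: [0.99, 0.144, 0.005, -0.004]
ft_force: [-0.6, -0.5, -0.2]
width: 0.0498
```

Emit:
apply_moves --deltas '[{"translation": [0.003, 0.0085, -0.02], "turn": [-0.009, 0.009, -0.05], "hand": 0.05}, {"translation": [0, 0, -0.045], "turn": [0, 0, 0], "hand": 0.05}, {"translation": [0, 0, -0.03], "turn": [0, 0, 0], "hand": 0.05}, {"translation": [0, 0, 0], "turn": [0, 0, 0], "hand": 0.05}]'

```text
time: 4.5
ee_pos: [0.5325, 0.2562, 0.1374]
eef_rot: [0.993, 0.121, 0.002, -0.001]
ft_force: [-0.4, -0.3, -0.0]
width: 0.0503
```

```bash
python3 - <<'E'
from h import *
from bench import camera,readout
s=camera("scene");t=camera("top")
cv2.imwrite("pics/stem1.png",np.hstack([crop(s,(245,190,345,290),4),crop(t,(150,150,250,250),4)]))
st=readout.read_state();print(st["ee_pos"],st["eef_rot"])
E
```

```text
[0.53432569 0.25709604 0.14122288] [ 0.99263112  0.12109189  0.00418593 -0.00163941]
```

View pics/stem1.png

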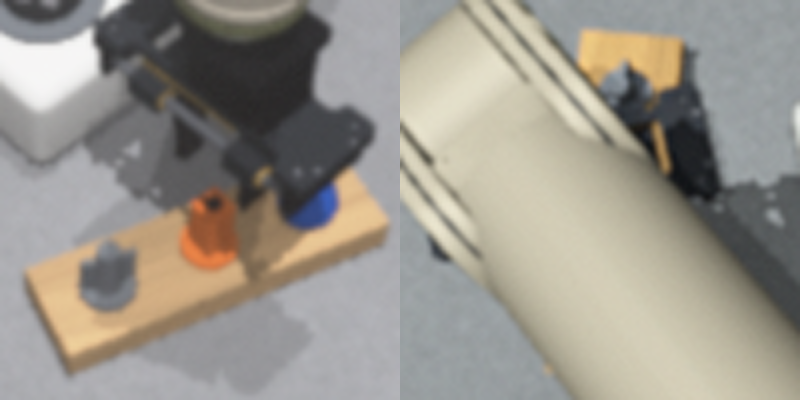

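The gripper stands over the stem with its jaws straddling it across the rack. The neighbours are clear, so I'll descend and grip.

Emit:
apply_moves --deltas '[{"translation": [-0.001, -0.0035, -0.035], "turn": [0, 0, 0], "hand": 0.05}, {"translation": [0, 0, -0.03], "turn": [0, 0, 0], "hand": 0.05}, {"translation": [0, 0, -0.008], "turn": [0, 0, 0], "hand": 0.05}, {"translation": [0, 0, 0], "turn": [0, 0, 0], "hand": 0.05}]'

```text
time: 5.0
ee_pos: [0.5389, 0.2549, 0.0766]
eef_rot: [0.993, 0.12, 0.011, -0.003]
ft_force: [-0.5, 0.7, -0.9]
width: 0.0501
```

Emit:
apply_moves --deltas '[{"translation": [-0.006, -0.002, -0.006], "turn": [-0.008, 0.021, 0], "hand": 0.05}, {"translation": [0, 0, 0], "turn": [0, 0, 0], "hand": 0.05}]'

```text
time: 5.2
ee_pos: [0.5342, 0.2535, 0.074]
eef_rot: [0.993, 0.12, 0.001, -0.001]
ft_force: [0.4, 0.6, 0.9]
width: 0.0501
```

Emit:
apply_moves --deltas '[{"translation": [-0.001, 0, -0.007], "turn": [0, 0.002, 0], "hand": 0.05}, {"translation": [0, 0, -0.001], "turn": [0, 0, 0], "hand": 0.05}]'

```text
time: 5.4
ee_pos: [0.5342, 0.2541, 0.0675]
eef_rot: [0.993, 0.12, 0.001, -0.001]
ft_force: [-0.2, -0.1, 0.2]
width: 0.0499
```

Emit:
apply_moves --deltas '[{"translation": [0, 0, 0], "turn": [0, 0, 0], "hand": 0.0}, {"translation": [0, 0, 0], "turn": [0, 0, 0], "hand": 0.0}, {"translation": [0, 0, 0], "turn": [0, 0, 0], "hand": 0.0}, {"translation": [0, 0, 0], "turn": [0, 0, 0], "hand": 0.0}]' --newtons 40

```text
time: 5.8
ee_pos: [0.5344, 0.2544, 0.068]
eef_rot: [0.993, 0.12, 0.002, -0.001]
ft_force: [-0.5, 0.7, -0.2]
width: 0.0263
```

Emit:
apply_moves --deltas '[{"translation": [0, 0, 0], "turn": [0, 0, 0], "hand": 0.0}, {"translation": [0, 0, 0], "turn": [0, 0, 0], "hand": 0.0}]'

```text
time: 6.0
ee_pos: [0.5344, 0.2544, 0.068]
eef_rot: [0.993, 0.12, 0.002, -0.001]
ft_force: [0.2, 0.1, -0.2]
width: 0.0239
```

Emit:
apply_moves --deltas '[{"translation": [0, 0, 0.03], "turn": [0, 0, 0], "hand": 0.0}, {"translation": [0, 0, 0.04], "turn": [0, 0, 0], "hand": 0.0}, {"translation": [0, 0, 0.04], "turn": [0, 0, 0], "hand": 0.0}, {"translation": [0, 0, 0.04], "turn": [0, 0, 0], "hand": 0.0}, {"translation": [0, -0.03, 0.01], "turn": [0, 0, 0.07], "hand": 0.0}]'

```text
time: 6.5
ee_pos: [0.5302, 0.2266, 0.2303]
eef_rot: [0.987, 0.158, -0.002, -0.002]
ft_force: [0.3, -0.3, -0.5]
width: 0.0235
```

Emit:
apply_moves --deltas '[{"translation": [0.002, -0.04, 0], "turn": [0, 0, 0.09], "hand": 0.0}, {"translation": [0.002, -0.04, 0], "turn": [0, 0, 0.09], "hand": 0.0}, {"translation": [0.002, -0.04, 0], "turn": [0, 0, 0.09], "hand": 0.0}, {"translation": [0.002, -0.04, 0], "turn": [0, 0, 0.09], "hand": 0.0}, {"translation": [0, -0.02, 0], "turn": [0, 0, 0.05], "hand": 0.0}]'

```text
time: 7.0
ee_pos: [0.5375, 0.0406, 0.2329]
eef_rot: [0.931, 0.365, -0.0, -0.001]
ft_force: [0.1, -0.3, -2.4]
width: 0.0237
```

Emit:
apply_moves --deltas '[{"translation": [0, 0, 0], "turn": [0, 0, 0], "hand": 0.0}]'

```text
time: 7.1
ee_pos: [0.5374, 0.0367, 0.2326]
eef_rot: [0.932, 0.364, -0.001, -0.001]
ft_force: [-0.5, 0.1, -2.6]
width: 0.0238
```

Emit:
apply_moves --deltas '[{"translation": [0.007, -0.019, -0.01], "turn": [0, 0, 0.018], "hand": 0.0}, {"translation": [0, 0, -0.02], "turn": [0, 0, 0], "hand": 0.0}, {"translation": [0, 0, 0], "turn": [0, 0, 0], "hand": 0.0}]'

```text
time: 7.4
ee_pos: [0.5444, 0.0186, 0.2021]
eef_rot: [0.928, 0.371, -0.0, -0.001]
ft_force: [-0.3, 0.8, -2.1]
width: 0.0237
```

```bash
python3 - <<'E'
from h import *
from bench import camera,readout
s=camera("scene");t=camera("top")
b=(230,140,290,215)
cv2.imwrite("pics/fit.png",np.hstack([crop(s,b,7),cv2.resize(crop(t,(360,190,415,245),6),(330,525))]))
st=readout.read_state();p=st["ee_pos"];print(p,st["eef_rot"])
f=lambda q:((pj("scene",q)-[230,140]+.5)*7).round()
print("drive mouth",f([.5446,.0169,.1205]),"foot",f([p[0],p[1],p[2]-.058]),"flange mid",f([p[0],p[1],p[2]-.035]))
for c,a in blobs(t,(50,100,60),(90,255,255),(355,190,412,245)):print("green",c,a)
for c,a in blobs(t,(0,0,0),(180,255,35),(355,190,412,245)):print("dark",c,a,bp("top",*c,.111))
np.save("pics/fit_s.npy",s)
E
```

```text
[0.54568401 0.01858485 0.20453894] [9.28377935e-01 3.71635881e-01 1.07302170e-03 1.72654795e-04]
drive mouth [179. 300.] foot [178. 264.] flange mid [177. 228.]
green [397.625  230.9375] 32
dark [400.54545455 225.25      ] 44 [ 0.45083912 -0.33157061  0.111     ]
```

View pics/fit.png

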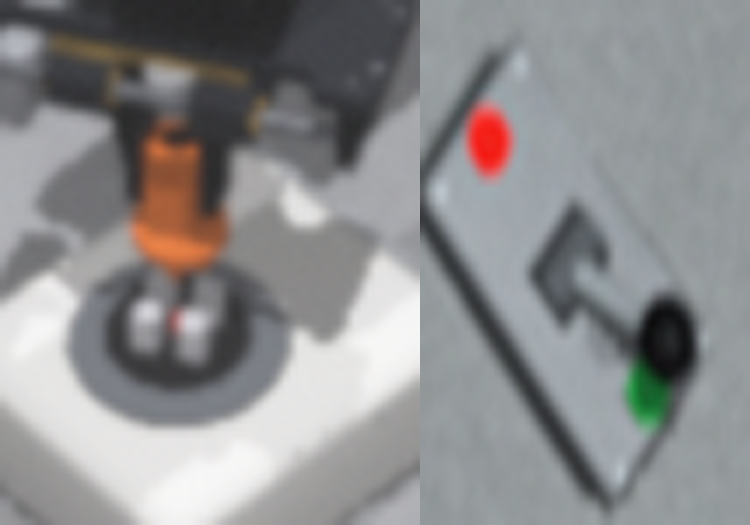

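The toggle ball is at (.451, -.332) against (.451, -.333) expected for off, so it is fully over. The stem hangs above the coupling, with the flange centre at about crop px (180,240). One numeric check of its lateral offset before inserting.

```bash
python3 - <<'E'
from h import *
from scipy.optimize import minimize
from bench import readout
s=np.load("pics/fit_s.npy");k=8
x0,y0,x1,y1=240,150,275,185
big=cv2.resize(s[y0:y1,x0:x1],None,fx=k,fy=k,interpolation=cv2.INTER_CUBIC)
m=cv2.inRange(cv2.cvtColor(big,cv2.COLOR_RGB2HSV),(3,140,60),(16,255,255))>0
p=readout.read_state()["ee_pos"];c=calibration("scene");E=np.array(c["extrinsics"])
K=np.array([[c["fx"],0,c["cx"]],[0,c["fy"],c["cy"]],[0,0,1]])
a=np.radians(43.6);q=np.arange(0,6.28,.15)
def pr(P):
    r=(K@(E[:3,:3]@np.array(P).T+E[:3,3:])).T;return (r[:,:2]/r[:,2:]-[x0,y0]+.5)*k-.5
# lower part only: the flange silhouette (fingers hide the shank)
row0=int(pr([[p[0],p[1],p[2]-.032]])[0,1])
def cost(d):
    x,y=p[0]+d[0],p[1]+d[1];z=p[2]-.058;h=np.zeros(m.shape,np.uint8)
    fl=pr([(x+.022*np.cos(t),y+.022*np.sin(t),z+zz) for zz in(.02,.026) for t in q])
    cv2.fillPoly(h,[np.round(cv2.convexHull(fl.astype(np.float32))*16).astype(np.int32)],1,shift=4)
    return (h.astype(bool)^m)[row0:].sum()
r=minimize(cost,[0,0],method="Nelder-Mead",options=dict(initial_simplex=[[0,0],[.004,0],[0,.004]]))
print("stem-TCP",r.x,r.fun,cost([0,0]),m[row0:].sum())
R=E[:3,:3];print("image-right mm",(R[0,:2]@r.x)*1e3)
E
```

```text
stem-TCP [-3.4921875e-03 -4.6875000e-05] 777.0 996 4170
image-right mm 3.022079002131306
```

Emit:
apply_moves --deltas '[{"translation": [0, -0.0016, -0.015], "turn": [0, 0, 0.002], "hand": 0.0}, {"translation": [0, 0, -0.006], "turn": [0, 0, 0], "hand": 0.0}, {"translation": [0, 0, 0], "turn": [0, 0, 0], "hand": 0.0}]'

```text
time: 7.8
ee_pos: [0.5464, 0.0189, 0.1838]
eef_rot: [0.928, 0.374, 0.002, 0.001]
ft_force: [-0.2, 0.0, -1.3]
width: 0.024
```

Emit:
apply_moves --deltas '[{"translation": [-0.0005, -0.002, -0.003], "turn": [0, 0, 0], "hand": 0.0}, {"translation": [0, 0, -0.003], "turn": [0, 0, 0], "hand": 0.0}]'

```text
time: 8.0
ee_pos: [0.546, 0.0171, 0.1779]
eef_rot: [0.928, 0.374, 0.003, 0.001]
ft_force: [0.4, -1.1, -1.5]
width: 0.0236
```

Emit:
apply_moves --deltas '[{"translation": [0, 0, -0.004], "turn": [0, 0, 0], "hand": 0.0}, {"translation": [0, 0, -0.003], "turn": [0, 0, 0], "hand": 0.0}]'

```text
time: 8.2
ee_pos: [0.5462, 0.0171, 0.1706]
eef_rot: [0.928, 0.374, 0.003, 0.001]
ft_force: [-0.3, 0.2, -1.9]
width: 0.024
```

The foot is 8 mm into the slot with no contact force. Pressing down.

Emit:
apply_moves --deltas '[{"translation": [0, 0, -0.004], "turn": [0, 0, 0], "hand": 0.0}, {"translation": [0, 0, -0.003], "turn": [0, 0, 0], "hand": 0.0}, {"translation": [0, 0, -0.002], "turn": [0, 0, 0], "hand": 0.0}]' --newtons 60

```text
time: 8.5
ee_pos: [0.5465, 0.0172, 0.1618]
eef_rot: [0.928, 0.374, 0.003, 0.001]
ft_force: [-2.2, -1.7, 4.9]
width: 0.0235
```

Emit:
apply_moves --deltas '[{"translation": [0, 0, -0.002], "turn": [0, 0, 0], "hand": 0.0}, {"translation": [0, 0, -0.002], "turn": [0, 0, 0], "hand": 0.0}]'

```text
time: 8.7
ee_pos: [0.5466, 0.0172, 0.1584]
eef_rot: [0.928, 0.374, 0.003, 0.001]
ft_force: [-2.8, -0.9, 16.8]
width: 0.0238
```

Emit:
apply_moves --deltas '[{"translation": [0, 0, -0.0015], "turn": [0, 0, 0], "hand": 0.0}, {"translation": [0, 0, -0.0015], "turn": [0, 0, 0], "hand": 0.0}]'

```text
time: 8.9
ee_pos: [0.5467, 0.0173, 0.1584]
eef_rot: [0.928, 0.374, 0.003, 0.002]
ft_force: [-9.7, -1.6, 19.2]
width: 0.0236
```

```bash
python3 - <<'E'
from h import *
from bench import camera,readout
for i in range(6):
    s=camera("scene")
    st=readout.read_state();print(st["time"],st["ee_pos"].round(4),st["ft_force"].round(1),round(st["width"],4))
t=camera("top")
cv2.imwrite("pics/end.png",np.hstack([crop(s,(230,140,290,215),6),crop(t,(180,100,420,250),2)[:300].repeat(1,0) if 0 else cv2.resize(crop(t,(180,100,420,250),2),(440,450))]))
E
```

```text
8.95 [0.5467 0.0173 0.1584] [-8.7 -1.1 18.2] 0.0238
9.0 [0.5467 0.0173 0.1584] [-7.8 -1.1 17.8] 0.0238
9.05 [0.5467 0.0173 0.1584] [-8.5 -1.7 17.8] 0.0238
9.1 [0.5467 0.0173 0.1584] [-8.4 -1.  18.5] 0.0234
9.15 [0.5467 0.0173 0.1584] [-8.2 -1.5 16.9] 0.0239
9.2 [0.5467 0.0173 0.1584] [-8.5 -0.8 17.7] 0.0231
```

View pics/end.png

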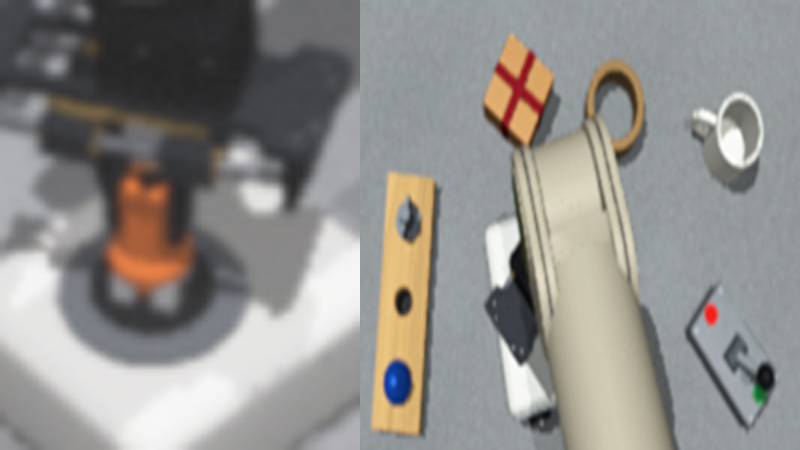

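The picture shows the flange resting on the blocks, the toggle at green and the bystanders in place. Height matches the predicted home (.1584 against .1585), and pressing further did not lower it.

```bash
python3 -c "
from bench import order
print(order.close_job())"
```

```text
the job is handed in; nothing more can be done
None
```

I flipped the toggle over to green, then took the orange stem from the rack and turned it to the coupling's slot at about 44°. I pressed it home and handed the job in at 9.2 s, still gripping it at 60 N.

Last checks:
- **Toggle:** the ball measured (0.451, -0.332), within about 2 mm of where it should be when fully off.
- **Stem height:** the tool stood at z = 0.1584, against 0.1585 predicted for fully home. Pressing further did not lower it.
- **Holding force:** the wrist read a steady 17–19 N upward, more than the spring's 9 N. About 8 N of that reading was sideways, so the stem is slightly off-centre but within the slot's play.
- **Picture:** the flange sits on the coupling blocks. The reamer, paddle, gift box, tape and cup look undisturbed; I did not re-check the screwdriver, which was never approached.

One check disagreed: before insertion, a fit to the camera image put the stem about 3 mm off the tool centre, against 1 mm estimated from the grasp. I used a compromise, and the foot went in with no contact force.

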